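# Pack the cold-room carry tray

## Robot

A 6-joint arm with a two-finger parallel gripper is mounted at the origin on the work surface. World frame = base frame: x ahead of the robot, y to its left, z up, the work surface at z = 0. Lengths are in m, angles in degrees, forces in N, time in s.
With the tool pointing down it reaches from about 0.35 to 0.85 m from the base axis. Payload 8.1 kg.
Tool frame: the origin (TCP) lies midway between the tips of the shut fingers; the grasp point (between the pads) lies 19 mm behind it; z points along the fingers, y is the line along which they close (so a half turn about z gives the same grasp; the last joint's range is limited). The gripper opens to 93 mm and grips with 3 to 60 N. Pads are 15 mm wide; open, the fingers measure 128 mm over their backs; the gripper's body (75 mm by 188 mm) begins 65 mm behind the grasp point.
Start: joints at [58.533, 7.471, 85.268, -0, 87.261, -4.893], TCP at [0.268, 0.537, 0.219] pointing down, gripper open.
Joint ranges: [-169.43, 169.43], [-51.17, 129.36], [1.28, 143.12], [-76.62, 256.62], [0, 156.53], [-152.29, 152.29]. Speed limits (degrees/s): [136.94, 136.94, 159.86, 180, 180, 180].

## Interface

Orientations are given as a 3x3 rotation matrix whose columns are the frame's x, y, z axes.
In Python, from bench import ctrl gives the robot as it stands. The module is installed in compiled form; this text tells all that it offers.
- The arm moves only by the tool arm_command, never from a script. Its argument "series" is a list of rows, each a list of 7 numbers: the opening in per cent of the stroke, from 0 (shut) to 100 (fully open), then the shift along the tool's x, y, z in units of 25 mm (1.0 is 25 mm), then the turn, a rotation vector about the tool's x, y, z in units of 6 degrees (1.0 is 6 degrees). In form: [[fingers, dx, dy, dz, ax, ay, az], ...]. A call has 1 to 20 rows; each row shifts and turns the commanded pose from where the row before left it, along the tool's axes as they then stand; what a row does not reach is not made up. A row lasts 1/8 s, in which the tool goes at most 62.5 mm and 10.7 degrees, less where a joint would pass 70% of its speed; a pose out of reach is approached as far as the arm can. A call is refused whole if a number of a shift passes 1 or a number of a turn 1, either way. A call with a gripper value outside its range is refused whole. The fingers move at their own pace and stop on an object; "newtons" is the grip in N (left out, the last holds). Time passes only in rows, so rows that do not move let the fingers close. It gives the time, the measured TCP pose, the force, the opening and the grip force at its end, in the units of the state.
- ctrl.state(): the state, without advancing time (a new reading comes with each control period).
- ctrl.grab_frame(name): name is "scene" or "top" or "wrist"; returns a dict with "color" (384x512x3 uint8, red, green, blue), "range_z" (384x512 float32, m along the optical axis (not along the pixel's ray), 0 where there is no reading), "mtx" (3x3 intrinsics, pixels), "position" and "orientation" of the camera in the world. Camera axes: x right, y up, looking along -z (the intrinsics and any distortion apply to the point x, -y, -z); pixel columns grow to the right and rows downward; lengths in m; the calibration is good to about 2 mm. A picture is of the moment at which its call begins.
- ctrl.finish_job(): hands the job in; it is judged then, once.
The state is a dict: "time": time; "qpos": joint angles; "qvel": joint speeds; "joint_torque": joint torques, N m; "tcp_pos": TCP position; "eef_rot": TCP orientation; "ft_force": force on the tool from outside, world axes, zero at the start; "wrist_torque": the same for the moment, N m; "grip_width": opening from 0.0 (shut) to 1.0 (fully open); "grip_force": force on a finger pad.
Only numpy, scipy, OpenCV 4.12 (cv2) and the standard library are available. Lean on these libraries where they do the work, as an engineer would, in place of code of your own. Each camera call takes 0.05 s, during which the arm holds its last target. There are 200 camera calls.

## Task

Pack the carry tray for the cold room: seat the aluminium chill block flat in the tray's square bay with the black mat, and only then stand the white-capped amber bottle upright in the block's well; the three green-capped sample pots go upright on the floor of the tray's long bay, before or after. Set each thing down without dropping it, and leave the blue-capped pot, the yellow-capped pot and the black-capped bottle standing where they are.

Things in the scene. Friction and masses are not known exactly. Their poses are not given: they have to be found in the camera images.
- tray: Pale blue carry tray, fixed, 222 (x) by 184 (y), rim 30 high with 6 mm lip outside, walls 4, floor 4 thick. Origin: centre of underside. Long bay for pots: inside x -107 to 107, y 4 to 88. Square bay with black mat for the block: 88 by 88 inside, centre x -63, y -44. Third bay (x -15 to 107, y -88 to 0) holds a tube and two pipettes, fixed, 25 high: leave it. Inner walls 28 high. All in mm.
- block: Loose chill block of bare aluminium, 56 by 56 mm and 45 mm high, 0.29 kg, with one round well in the middle of its top: 41 mm across, 32 mm deep (well floor 13 mm above the underside), mouth bevelled 3 mm. Origin: centre of its underside; x and y square to its sides, z up.
- bottle_white: Small amber glass bottle with a white cap: body 33 mm across and straight up to 51 mm, then a shoulder, cap 25 mm across from 61 to 79 mm height (79 mm over all), 75 g, standing upright on the bench. Origin: centre of its underside; z up along its axis. The one that goes into the chill block's well.
- pot_green_a: Sample pot: milky white plastic cylinder 36 mm across and 50 mm high, with a green screw cap 39 mm across and 15 mm high on top (65 mm over all), 50 g, standing upright on the bench. Origin: centre of its underside; z up along its axis. One of the three to pack; any place in the long bay will do for each.
- pot_green_b: Sample pot: milky white plastic cylinder 36 mm across and 50 mm high, with a green screw cap 39 mm across and 15 mm high on top (65 mm over all), 50 g, standing upright on the bench. Origin: centre of its underside; z up along its axis. One of the three to pack; any place in the long bay will do for each.
- pot_green_c: Sample pot: milky white plastic cylinder 36 mm across and 50 mm high, with a green screw cap 39 mm across and 15 mm high on top (65 mm over all), 50 g, standing upright on the bench. Origin: centre of its underside; z up along its axis. One of the three to pack; any place in the long bay will do for each.
- pot_blue: Sample pot: milky white plastic cylinder 36 mm across and 50 mm high, with a blue screw cap 39 mm across and 15 mm high on top (65 mm over all), 50 g, standing upright on the bench. Origin: centre of its underside; z up along its axis. Look-alike of another batch, to be left where it stands.
- pot_yellow: Sample pot: milky white plastic cylinder 36 mm across and 50 mm high, with a yellow screw cap 39 mm across and 15 mm high on top (65 mm over all), 50 g, standing upright on the bench. Origin: centre of its underside; z up along its axis. Look-alike of another batch, to be left where it stands.
- bottle_black: Small amber glass bottle with a black cap: body 33 mm across and straight up to 51 mm, then a shoulder, cap 25 mm across from 61 to 79 mm height (79 mm over all), 75 g, standing upright on the bench. Origin: centre of its underside; z up along its axis. Look-alike, to be left where it stands.
- dry_bath: Mini dry bath, fixed on the bench, an obstacle only: black housing 200 mm (its x) by 130 mm (its y), 75 mm high over the small green tube caps (12 mm across) that stand in its aluminium block. Origin: centre of its underside. It stands on one side of the loose things and the tray on the other.
Things that resemble listed ones, but are neither listed nor needed, are in the scene too. What is shaped like the pot_green_c but purple or red is not meant.

How it is judged (in metres and radians):
On the way, in this order (a step that is already met when the one before it is completed fails the run):
1. the chill block sits flat in the square bay, let go, before the bottle is in it (x of block in the frame of tray between -0.083 and -0.043 m and y of block in the frame of tray between -0.064 and -0.024 m and z of block in the frame of tray below 0.01 m and angle between block's own z axis and vertical below 0.1 rad and contact force between the fingers and block below 0.05 N and linear speed of block below 0.03 m/s), for 0.2 s.
2. the white-capped bottle stands in the well of the block in the tray, let go (all of step 1 and horizontal distance between bottle_white and block below 0.008 m and z of bottle_white in the frame of block between 0.005 and 0.018 m and angle between bottle_white's own z axis and vertical below 0.15 rad and contact force between the fingers and bottle_white below 0.05 N and linear speed of bottle_white below 0.03 m/s), for 0.2 s.
At the end, for the whole second after the job is handed in: Chill block flat in the square bay, within 20 mm of its middle each way; white-capped bottle upright on the well floor, within 8 mm of the block's middle; three green pots upright on the long bay's floor; all released, at rest; the three look-alikes upright, within 15 mm of their start (all of step 2 and x of pot_green_a in the frame of tray between -0.094 and 0.094 m and y of pot_green_a in the frame of tray between 0.018 and 0.074 m and z of each of pot_green_a, pot_green_b, pot_green_c in the frame of tray below 0.01 m and angle between each of pot_green_a, pot_green_b, pot_green_c's own z axis and vertical below 0.12 rad and contact force between the fingers and pot_green_a below 0.05 N and linear speed of each of pot_green_a, pot_green_b, pot_green_c below 0.03 m/s and x of pot_green_b in the frame of tray between -0.094 and 0.094 m and y of pot_green_b in the frame of tray between 0.018 and 0.074 m and contact force between the fingers and pot_green_b below 0.05 N and x of pot_green_c in the frame of tray between -0.094 and 0.094 m and y of pot_green_c in the frame of tray between 0.018 and 0.074 m and contact force between the fingers and pot_green_c below 0.05 N and distance of each of pot_blue, pot_yellow, bottle_black from where it was at the start of the episode below 0.015 m and angle between each of pot_blue, pot_yellow, bottle_black's own z axis and vertical below 0.15 rad); the robot touches nothing.
It fails at once if a look-alike is shifted by more than 15 mm (distance of any of pot_blue, pot_yellow, bottle_black from where it was at the start of the episode above 0.015 m).
It fails at once if a thing is dropped or thrown: faster than 0.6 m/s (a fall of some 18 mm) with no finger on it ((contact force between the fingers and block below 0.02 N and linear speed of block above 0.6 m/s) or (contact force between the fingers and bottle_white below 0.02 N and linear speed of bottle_white above 0.6 m/s) or (contact force between the fingers and pot_green_a below 0.02 N and linear speed of pot_green_a above 0.6 m/s) or (contact force between the fingers and pot_green_b below 0.02 N and linear speed of pot_green_b above 0.6 m/s) or (contact force between the fingers and pot_green_c below 0.02 N and linear speed of pot_green_c above 0.6 m/s)).
It also fails if it takes over 128 s, if anything falls off the work surface, if the arm or the gripper's body presses on something with over 40 N, if the wrist force passes 120 N, or if a joint passes its speed limit or range.

## Working session

There is one attempt and no reset: what is moved stays moved. The work goes in short steps, Python scripts to look and compute and a tool call to move; the robot and the scene stay as the last step left them, time stands still between calls to the robot, and variables do not carry over. Pictures are saved under pics/ and viewed, at most 14 in all, crops included, and the job is handed in when it is done.

Besides the shell and the picture viewer there is one more tool, called after ">>>" in YAML: its name, and indented under it one key for each argument. arm_command: Moves the arm, as the interface text tells. Its arguments: {"type":"object","properties":{"series":{"type":"array","items":{"type":"array","items":{"type":"number"}}},"newtons":{"type":"number"}},"required":["series"]}

```bash
mkdir -p pics; ls; python3 - <<'E'
from bench import ctrl
import cv2,numpy as np
for n in ("scene","top"):
    f=ctrl.grab_frame(n); cv2.imwrite(f"pics/{n}0.png",cv2.resize(f["color"][...,::-1],(800,600),interpolation=cv2.INTER_CUBIC)); np.savez(f"{n}0.npz",**f)
    print(n,f["position"],f["orientation"],f["mtx"])
print(ctrl.state())
E
```

```text
pics
scene [1.0456764  0.15774945 0.46578661] [[-0.27122961 -0.56383445  0.78008026]
 [ 0.96251114 -0.15668682  0.22140811]
 [-0.00260922  0.81088837  0.58519504]] [[350.81388075   0.         257.7021738 ]
 [  0.         350.81388075 189.32723247]
 [  0.           0.           1.        ]]
top [ 0.41678368 -0.01439806  0.98945346] [[-0.02525219  0.99229884 -0.1212656 ]
 [-0.99905993 -0.02932578 -0.03192568]
 [-0.03523603  0.12034541  0.99210655]] [[421.49252222   0.         253.81055174]
 [  0.         421.49252222 197.93911055]
 [  0.           0.           1.        ]]
{'time': 0.1, 'qpos': array([ 5.85314840e+01,  7.50997942e+00,  8.53225070e+01, -1.38632805e-03,
        8.72623320e+01, -4.89380598e+00]), 'qvel': array([-0.0024103 , -0.14549506, -0.2210487 ,  0.01233244, -0.03059898,
        0.0322929 ]), 'joint_torque': array([ 1.90417566e-03, -5.61345041e+01, -4.93092155e+01,  7.70941051e-02,
        2.91847810e-02, -8.19428374e-05]), 'tcp_pos': array([0.26814441, 0.53617329, 0.21770582]), 'eef_rot': array([[-8.94352264e-01,  4.47362623e-01, -8.43289232e-04],
       [ 4.47363403e-01,  8.94351138e-01, -1.42411875e-03],
       [ 1.17099186e-04, -1.65092057e-03, -9.99998630e-01]]), 'ft_force': array([ 0.17703671, -0.56670081, -0.57726647]), 'wrist_torque': array([ 0.00302705, -0.01025475,  0.01587004]), 'grip_force': 0.0, 'grip_width': 1.0024374182996}
```

View pics/scene0.png

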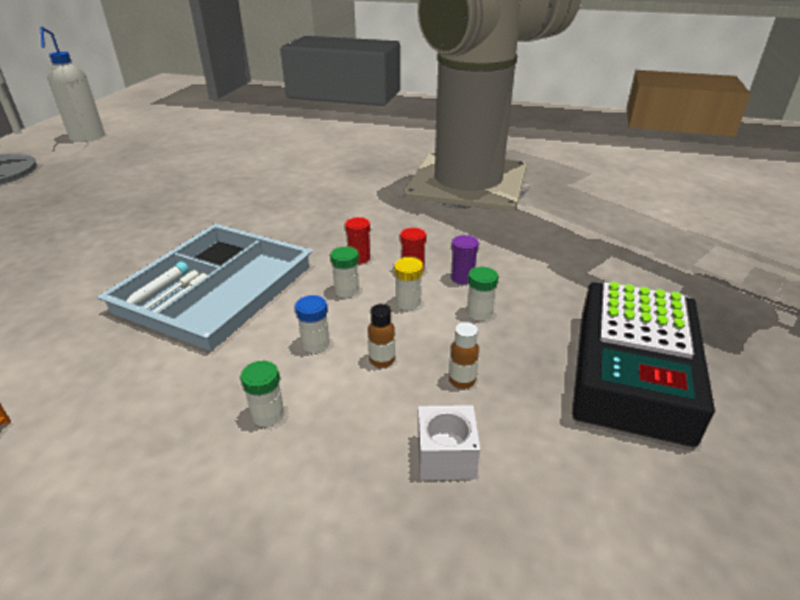

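View pics/top0.png

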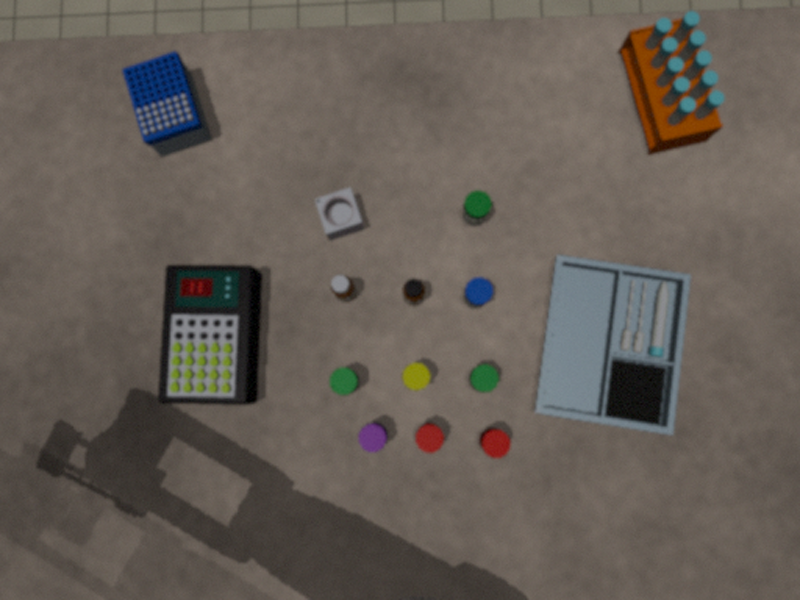

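Top view (800x600): the green caps are at (478,205), (343,381) and (484,377). Purple (372,437) and red (430,437), (495,443) are decoys, as are blue (479,291) and yellow (416,376). The white cap is at (341,287), not the black one at (414,290). The block is at (340,212), with the tray around (612,343) and its mat at (636,390). The dry bath's lime caps at the left and the tube racks at the top aren't targets. Next I'll measure these and take one close crop.

```bash
cat > h.py <<'E'
import numpy as np, cv2
from bench import ctrl
def rays(f,uv):
    uv=np.atleast_2d(uv).astype(float); K=f["mtx"]
    d=np.c_[(uv[:,0]-K[0,2])/K[0,0],-(uv[:,1]-K[1,2])/K[1,1],-np.ones(len(uv))]
    return d@f["orientation"].T
def cast(f,uv,z):
    d=rays(f,uv); p=f["position"]; return p+d*((z-p[2])/d[:,2])[:,None]
def cloud(f):
    v,u=np.mgrid[:384,:512]; d=rays(f,np.c_[u.ravel(),v.ravel()])
    return (f["position"]+d*f["range_z"].reshape(-1,1)).reshape(384,512,3)
def go(x,y,z,yaw):
    """print the moves: yaw = world angle (deg) of tool y axis, mod 180"""
    s=ctrl.state(); R=s["eef_rot"]; a=np.degrees(np.arctan2(R[1,1],R[0,1]))
    t=(yaw-a+90)%180-90                    # world turn, z up
    w=np.radians(a+t); Y=np.array([np.cos(w),np.sin(w)]); X=np.array([-Y[1],Y[0]])*np.sign(R[0,0]*-R[1,1]+R[1,0]*R[0,1])
    d=np.array([x,y,z])-s["tcp_pos"]
    print("az units %.2f (j6 %.0f) then dx %.2f dy %.2f dz %.2f | tcp"%(-t/6,s["qpos"][5],d[:2]@X/.025,d[:2]@Y/.025,-d[2]/.025),s["tcp_pos"].round(4), "tilt",R[:2,2].round(4),"grip",round(s["grip_width"],3),round(s["grip_force"],1),"t",s["time"])
E
python3 - <<'E'
from h import *
f=dict(np.load("top0.npz")); P=cloud(f); hsv=cv2.cvtColor(f["color"],cv2.COLOR_RGB2HSV)
H,S,V=cv2.split(hsv); z=P[...,2]
def blobs(m,zz,n,amin=60):
    c,_=cv2.findContours(m.astype(np.uint8),cv2.RETR_EXTERNAL,cv2.CHAIN_APPROX_NONE)
    for k in c:
        if cv2.contourArea(k)<amin: continue
        w=cast(f,k.reshape(-1,2),zz)
        (cx,cy),(a,b),t=cv2.minAreaRect((w[:,:2]*1000).astype(np.float32))
        print(n,"px",k.reshape(-1,2).mean(0).round(0),"c",round(cx,1),round(cy,1),"size",round(a,1),round(b,1),"ang",round(t,1))
up=z>0.03
blobs((abs(H.astype(int)-65)<15)&(S>130)&(z>.05)&(z<.08),.065,"green")
blobs((abs(H.astype(int)-112)<13)&(S>130)&(z>.05)&(z<.08),.065,"blue")
blobs((abs(H.astype(int)-29)<6)&(S>130)&(z>.05)&(z<.08),.065,"yellow")
blobs((z>.068)&(z<.09),.079,"z79",30)
blobs((z>.035)&(z<.055)&(S<60),.045,"z45",200)
b=(H>90)&(H<115)&(S>25)&(S<110)&(z>.02)&(z<.04); b[:,:330]=0
blobs(b,.03,"tray",200)
d=(V<50)&(z<.02)&(z>-.01); d[:,:350]=0; d[:220]=0
blobs(d,.005,"mat",200)
s=f["color"]; c=s[105:270,190:340]; cv2.imwrite("pics/crop1.png",cv2.resize(c[...,::-1],None,fx=3.6,fy=3.6,interpolation=cv2.INTER_CUBIC))
E
```

```text
green px [220. 243.] c 431.6 91.9 size 35.2 32.6 ang 88.6
green px [310. 242.] c 430.9 -104.3 size 34.7 32.4 ang 88.5
green px [305. 131.] c 677.7 -104.5 size 33.6 36.9 ang 87.8
blue px [306. 186.] c 553.0 -100.6 size 35.2 35.8 ang 87.8
blue px [106.  65.] c 858.5 358.0 size 127.4 88.4 ang 17.2
yellow px [266. 240.] c 436.0 -9.4 size 35.4 37.0 ang 43.4
z79 px [129. 227.] c 473.0 287.6 size 96.5 113.7 ang 87.7
z79 px [264. 183.] c 559.2 -8.2 size 21.9 24.3 ang 88.3
z79 px [217. 181.] c 567.9 94.8 size 22.0 22.4 ang 89.1
z79 px [429.  62.] c 822.4 -382.6 size 17.2 14.4 ang 54.5
z79 px [446.  58.] c 830.3 -420.1 size 15.7 17.7 ang 43.4
z79 px [424.  50.] c 851.3 -375.4 size 16.6 14.7 ang 39.7
z79 px [442.  45.] c 858.7 -414.8 size 16.4 16.9 ang 51.3
z79 px [102.  62.] c 854.6 355.4 size 123.0 86.3 ang 16.9
z79 px [439.  33.] c 888.5 -409.5 size 16.5 20.3 ang 51.2
z79 px [418.  25.] c 910.8 -365.4 size 16.2 18.0 ang 54.5
z79 px [435.  21.] c 918.5 -403.7 size 16.6 17.8 ang 51.1
z45 px [216. 135.] c 681.9 99.8 size 58.7 55.5 ang 16.9
tray px [393. 220.] c 476.6 -294.4 size 194.4 231.7 ang 79.4
mat px [406. 250.] c 406.1 -329.3 size 76.8 82.0 ang 79.6
```

View pics/crop1.png

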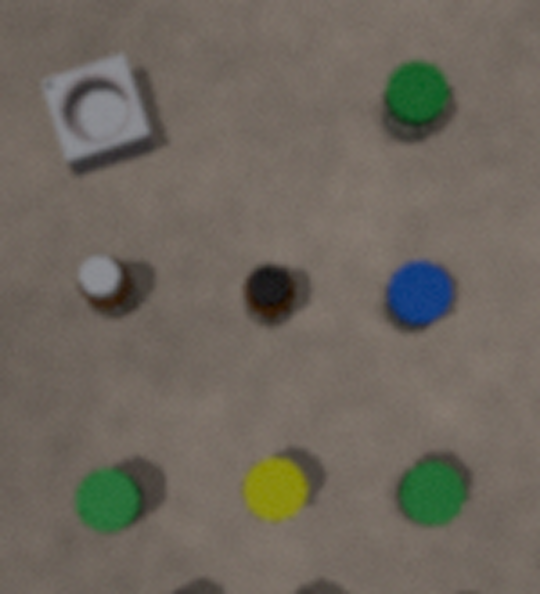

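The crop confirms the choices: white cap at top left-centre (100,275), three green caps, and the bevelled square block (98,112). I'll take the block first.

```bash
python3 -c "
from h import *
go(.683,.100,.13,106.9)"
```

```text
az units -7.25 (j6 -5) then dx -10.81 dy -21.52 dz 3.51 | tcp [0.2681 0.5362 0.2177] tilt [-0.0008 -0.0014] grip 1.002 0.0 t 0.1
```

>>> arm_command:
  series:
    - [100,0,0,0,0,0,-0.91]
    - [100,0,0,0,0,0,-0.91]
    - [100,0,0,0,0,0,-0.91]
    - [100,0,0,0,0,0,-0.91]
    - [100,0,0,0,0,0,-0.91]
    - [100,0,0,0,0,0,-0.9]
    - [100,0,0,0,0,0,-0.9]
    - [100,0,0,0,0,0,-0.9]
    - [100,-0.49,-0.98,0,0,0,0]
    - [100,-0.49,-0.98,0,0,0,0]
    - [100,-0.49,-0.98,0,0,0,0]
    - [100,-0.49,-0.98,0,0,0,0]
    - [100,-0.49,-0.98,0,0,0,0]
    - [100,-0.49,-0.98,0,0,0,0]
    - [100,-0.49,-0.98,0,0,0,0]
    - [100,-0.49,-0.98,0,0,0,0]
    - [100,-0.49,-0.98,0,0,0,0]
    - [100,-0.49,-0.98,0,0,0,0]
    - [100,-0.49,-0.98,0,0,0,0]
    - [100,-0.49,-0.98,0,0,0,0]
  newtons: 25

```text
time: 2.6
tcp_pos: [0.4949, 0.2973, 0.2181]
eef_rot: [[-0.957, -0.291, -0.001], [-0.291, 0.957, -0.0], [0.001, -0.0, -1.0]]
ft_force: [0.2, 0.1, 1.8]
grip_width: 0.999
grip_force: 0.0
```

>>> arm_command:
  series:
    - [100,-0.49,-0.98,0,0,0,0]
    - [100,-0.49,-0.98,0,0,0,0]
    - [100,-0.49,-0.98,0,0,0,0]
    - [100,-0.49,-0.98,0.4,0,0,0]
    - [100,-0.49,-0.98,0.4,0,0,0]
    - [100,-0.49,-0.98,0.5,0,0,0]
    - [100,-0.49,-0.98,0.5,0,0,0]
    - [100,-0.49,-0.98,0.5,0,0,0]
    - [100,-0.49,-0.98,0.5,0,0,0]
    - [100,-0.5,-0.96,0.5,0,0,0]
    - [100,0,0,0.2,0,0,0]
    - [100,0,0,0,0,0,0]
    - [100,0,0,0,0,0,0]

```text
time: 4.22
tcp_pos: [0.683, 0.1009, 0.1317]
eef_rot: [[-0.956, -0.292, 0.0], [-0.292, 0.956, 0.0], [-0.001, 0.0, -1.0]]
ft_force: [0.1, -0.3, 0.3]
grip_width: 0.999
grip_force: 0.0
```

```bash
python3 - <<'E'
from h import *
go(.683,.100,.028,106.9)
f=ctrl.grab_frame("wrist"); cv2.imwrite("pics/w1.png",f["color"][...,::-1]); P=cloud(f); z=P[...,2]
S=cv2.cvtColor(f["color"],cv2.COLOR_RGB2HSV)[...,1]
m=((z>.038)&(z<.052)&(abs(P[...,0]-.683)<.06)&(abs(P[...,1]-.1)<.06)).astype(np.uint8)
c=max(cv2.findContours(m,0,1)[0],key=cv2.contourArea)
print(cv2.minAreaRect((cast(f,c.reshape(-1,2),.045)[:,:2]*1000).astype(np.float32)), f["position"])
E
```

```text
az units 0.01 (j6 -103) then dx 0.01 dy -0.04 dz 4.15 | tcp [0.683  0.1009 0.1317] tilt [0.0005 0.0002] grip 0.999 0.0 t 4.225
((680.996826171875, 98.8955078125), (56.67719650268555, 56.04005813598633), 16.99059295654297) [0.61040133 0.07830647 0.29795653]
```

View pics/w1.png

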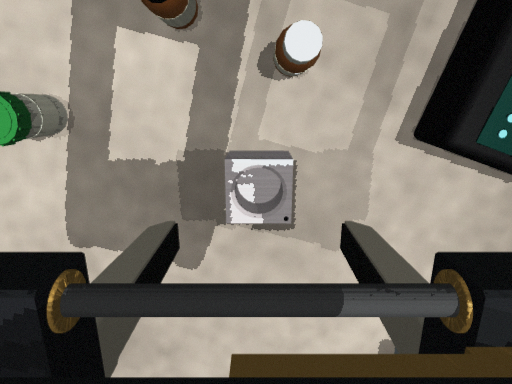

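The wrist view shows the block centred between the fingers (260,188), with the white bottle behind it (300,45). I'll descend and grip.

>>> arm_command:
  series:
    - [100,0.05,-0.04,0.6,0,0,0]
    - [100,0,0,0.7,0,0,0]
    - [100,0,0,0.7,0,0,0]
    - [100,0,0,0.7,0,0,0]
    - [100,0,0,0.7,0,0,0]
    - [100,0,0,0.45,0,0,0]
    - [100,0,0,0.3,0,0,0]
    - [100,0,0,0,0,0,0]
    - [100,0,0,0,0,0,0]
    - [50,0,0,0,0,0,0]
    - [50,0,0,0,0,0,0]
    - [50,0,0,0,0,0,0]
    - [50,0,0,0,0,0,0]
    - [50,0,0,0,0,0,0]
    - [50,0,0,0,0,0,0]
    - [50,0,0,0,0,0,0]
  newtons: 30

```text
time: 6.28
tcp_pos: [0.6823, 0.0988, 0.0274]
eef_rot: [[-0.957, -0.291, -0.0], [-0.291, 0.957, 0.0], [0.0, 0.0, -1.0]]
ft_force: [0.1, 0.2, 1.3]
grip_width: 0.598
grip_force: 30.0
```

>>> arm_command:
  series:
    - [50,0,0,-0.3,0,0,0]
    - [50,0,0,-0.6,0,0,0]
    - [50,0,0,-0.8,0,0,0]
    - [50,0,0,-0.9,0,0,0]
    - [50,0,0,-0.9,0,0,0]
    - [50,0,0,-0.9,0,0,0]
    - [50,0,0,-0.6,0,0,0]
    - [50,0,0,0,0,0,0.6]
    - [50,0,0,0,0,0,0.8]
    - [50,0,0,0,0,0,0.8]
    - [50,0,0,0,0,0,0.8]
    - [50,0,0,0,0,0,0.8]
    - [50,0,0,0,0,0,0.78]
    - [50,0,0,0,0,0,0]

```text
time: 8.02
tcp_pos: [0.6822, 0.0987, 0.1524]
eef_rot: [[-0.983, 0.183, -0.001], [0.183, 0.983, -0.0], [0.001, -0.0, -1.0]]
ft_force: [-1.0, 0.1, -3.5]
grip_width: 0.602
grip_force: 30.0
```

```bash
python3 -c "
from h import *
go(.4065,-.327,.15,79.4)"
```

```text
az units 0.01 (j6 -76) then dx 7.71 dy -18.76 dz 0.10 | tcp [0.6822 0.0987 0.1524] tilt [-0.0005 -0.    ] grip 0.602 30.0 t 8.025
```

>>> arm_command:
  series:
    - [50,0.2,-0.48,0,0,0,0]
    - [50,0.4,-0.98,0,0,0,0]
    - [50,0.4,-0.98,0,0,0,0]
    - [50,0.4,-0.98,0,0,0,0]
    - [50,0.4,-0.98,0,0,0,0]
    - [50,0.4,-0.98,0,0,0,0]
    - [50,0.4,-0.98,0,0,0,0]
    - [50,0.4,-0.98,0,0,0,0]
    - [50,0.4,-0.98,0,0,0,0]
    - [50,0.4,-0.98,0,0,0,0]
    - [50,0.4,-0.98,0,0,0,0]
    - [50,0.4,-0.98,0,0,0,0]
    - [50,0.4,-0.98,0,0,0,0]
    - [50,0.4,-0.98,0,0,0,0]
    - [50,0.4,-0.98,0,0,0,0]
    - [50,0.4,-0.98,0,0,0,0]
    - [50,0.4,-0.98,0,0,0,0]
    - [50,0.4,-0.98,0,0,0,0]
    - [50,0.4,-0.98,0,0,0,0]
    - [50,0.4,-0.7,0,0,0,0]

```text
time: 10.52
tcp_pos: [0.4031, -0.3292, 0.1526]
eef_rot: [[-0.983, 0.183, -0.0], [0.183, 0.983, -0.001], [-0.0, -0.001, -1.0]]
ft_force: [-0.3, -0.3, -2.8]
grip_width: 0.602
grip_force: 30.0
```

>>> arm_command:
  series:
    - [50,0,0,0.3,0,0,0]
    - [50,0,0,0.6,0,0,0]
    - [50,0,0,0.7,0,0,0]
    - [50,0,0,0.5,0,0,0]
    - [50,0,0,0,0,0,0]
    - [50,0,0,0,0,0,0]

```text
time: 11.28
tcp_pos: [0.4048, -0.3282, 0.1001]
eef_rot: [[-0.983, 0.183, 0.0], [0.183, 0.983, -0.0], [-0.0, -0.0, -1.0]]
ft_force: [-0.7, -0.6, -3.6]
grip_width: 0.597
grip_force: 30.0
```

```bash
python3 - <<'E'
from h import *
go(.4065,-.327,.034,79.4)
f=ctrl.grab_frame("wrist"); cv2.imwrite("pics/w2.png",f["color"][...,::-1])
E
```

```text
az units 0.01 (j6 -124) then dx -0.06 dy 0.06 dz 2.65 | tcp [ 0.4048 -0.3282  0.1001] tilt [ 0.0002 -0.0002] grip 0.597 30.0 t 11.275
```

View pics/w2.png

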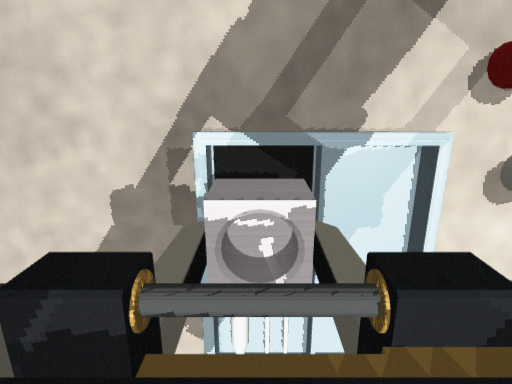

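The block (258,230) sits centred over the bay and square to it, with the mat showing behind. I'll lower it.

>>> arm_command:
  series:
    - [50,-0.06,0.06,0.4,0,0,0]
    - [50,0,0,0.5,0,0,0]
    - [50,0,0,0.5,0,0,0]
    - [50,0,0,0.5,0,0,0]
    - [50,0,0,0.4,0,0,0]
    - [50,0,0,0.2,0,0,0]
    - [50,0,0,0.1,0,0,0]
    - [50,0,0,0,0,0,0]
    - [50,0,0,0,0,0,0]

```text
time: 12.45
tcp_pos: [0.4065, -0.3273, 0.0354]
eef_rot: [[-0.983, 0.183, 0.001], [0.183, 0.983, -0.001], [-0.001, -0.001, -1.0]]
ft_force: [-0.5, -0.0, -3.9]
grip_width: 0.602
grip_force: 30.0
```

>>> arm_command:
  series:
    - [50,0,0,0.04,0,0,0]
    - [50,0,0,0.04,0,0,0]
    - [50,0,0,0,0,0,0]

```text
time: 12.82
tcp_pos: [0.4062, -0.3269, 0.0328]
eef_rot: [[-0.983, 0.183, -0.0], [0.183, 0.983, 0.0], [0.0, 0.0, -1.0]]
ft_force: [0.3, -1.1, -3.0]
grip_width: 0.604
grip_force: 30.0
```

>>> arm_command:
  series:
    - [50,0,0,0.04,0,0,0]
    - [50,0,0,0,0,0,0]
    - [50,0,0,0,0,0,0]

```text
time: 13.2
tcp_pos: [0.4062, -0.3269, 0.0318]
eef_rot: [[-0.983, 0.183, -0.0], [0.183, 0.983, 0.0], [0.0, 0.0, -1.0]]
ft_force: [0.6, 1.2, -3.4]
grip_width: 0.598
grip_force: 30.0
```

>>> arm_command:
  series:
    - [66,0,0,0,0,0,0]
    - [70,0,0,0,0,0,0]
    - [76,0,0,0,0,0,0]
    - [76,0,0,0,0,0,0]
    - [76,0,0,-0.4,0,0,0]
    - [76,0,0,-0.8,0,0,0]
    - [76,0,0,-1,0,0,0]
    - [76,0,0,-1,0,0,0]
    - [76,0,0,-1,0,0,0]
    - [76,0,0,-0.6,0,0,0]
    - [76,0,0,0,0,0,0]

```text
time: 14.58
tcp_pos: [0.4069, -0.3276, 0.1534]
eef_rot: [[-0.983, 0.183, 0.002], [0.183, 0.983, -0.002], [-0.002, -0.002, -1.0]]
ft_force: [-0.1, -1.2, -0.8]
grip_width: 0.761
grip_force: 0.0
```

```bash
python3 - <<'E'
from h import *
go(.566,.095,.15,79.4)
f=ctrl.grab_frame("wrist"); cv2.imwrite("pics/w3.png",f["color"][...,::-1]); P=cloud(f); z=P[...,2]
m=((z>.042)&(z<.057)&(abs(P[...,0]-.4065)<.06)&(abs(P[...,1]+.327)<.06)).astype(np.uint8)
c=max(cv2.findContours(m,0,1)[0],key=cv2.contourArea)
print(cv2.minAreaRect((cast(f,c.reshape(-1,2),.05)[:,:2]*1000).astype(np.float32)),np.median(z[m>0]))
E
```

```text
az units 0.01 (j6 -124) then dx -3.15 dy 17.79 dz 0.14 | tcp [ 0.4069 -0.3276  0.1534] tilt [ 0.002 -0.002] grip 0.761 0.0 t 14.575
((405.15155029296875, -327.5972900390625), (55.805118560791016, 56.24260711669922), 79.47500610351562) 0.048878370537508486
```

View pics/w3.png

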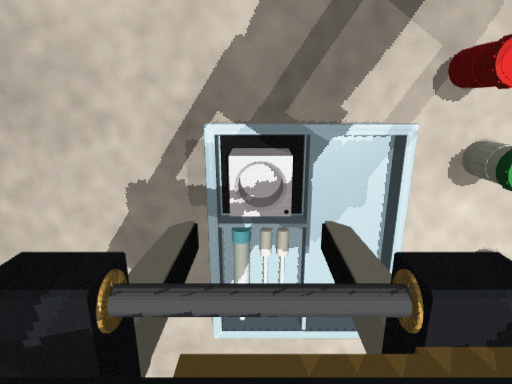

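The block is flat in the bay (260,182), clear of its walls, with its top at 0.049. Next is the white bottle.

>>> arm_command:
  series:
    - [70,-0.09,0.5,0,0,0,0]
    - [70,-0.17,0.96,0,0,0,0]
    - [70,-0.17,0.96,0,0,0,0]
    - [70,-0.17,0.96,0,0,0,0]
    - [70,-0.17,0.96,0,0,0,0]
    - [70,-0.17,0.96,0,0,0,0]
    - [70,-0.17,0.96,0,0,0,0]
    - [70,-0.17,0.96,0,0,0,0]
    - [70,-0.17,0.96,0,0,0,0]
    - [70,-0.17,0.96,0,0,0,0]
    - [70,-0.17,0.96,0,0,0,0]
    - [70,-0.17,0.96,0,0,0,0]
    - [70,-0.17,0.96,0,0,0,0]
    - [70,-0.17,0.96,0,0,0,0]
    - [70,-0.17,0.96,0,0,0,0]
    - [70,-0.17,0.96,0,0,0,0]
    - [70,-0.17,0.96,0,0,0,0]
    - [70,-0.17,0.96,0,0,0,0]
    - [70,-0.17,0.97,0,0,0,0]
    - [70,0,0,0,0,0,0]

```text
time: 17.12
tcp_pos: [0.5642, 0.0978, 0.1505]
eef_rot: [[-0.984, 0.181, -0.002], [0.181, 0.984, 0.0], [0.002, -0.0, -1.0]]
ft_force: [-0.3, -0.1, 0.2]
grip_width: 0.699
grip_force: 0.0
```

```bash
cat >> h.py <<'E'
def cap(zt,cx,cy):
    f=ctrl.grab_frame("wrist"); P=cloud(f); z=P[...,2]
    m=((abs(z-zt)<.005)&(np.hypot(P[...,0]-cx,P[...,1]-cy)<.035)).astype(np.uint8)
    c=max(cv2.findContours(m,0,1)[0],key=cv2.contourArea).reshape(-1,2)
    w=cast(f,c,zt)[:,:2]*1000; (a,b),r=cv2.minEnclosingCircle(w.astype(np.float32))
    print("cap",a,b,"r",r,"rgb",np.median(f["color"][m>0],0)); return a/1000,b/1000
E
python3 - <<'E'
from h import *
x,y=cap(.079,.567,.095); go(x,y,.05,79.4)
E
```

```text
cap 566.7692260742188 94.89875793457031 r 12.83838939666748 rgb [181. 185. 173.]
az units 0.02 (j6 -75) then dx -0.12 dy -0.06 dz 4.02 | tcp [0.5641 0.0968 0.1506] tilt [-0.0023 -0.0002] grip 0.698 0.0 t 17.175
```

>>> arm_command:
  series:
    - [70,-0.12,-0.06,0.5,0,0,0]
    - [70,0,0,0.8,0,0,0]
    - [70,0,0,0.8,0,0,0]
    - [70,0,0,0.8,0,0,0]
    - [70,0,0,0.7,0,0,0]
    - [70,0,0,0.4,0,0,0]
    - [70,0,0,0,0,0,0]
    - [70,0,0,0,0,0,0]
    - [40,0,0,0,0,0,0]
    - [32,0,0,0,0,0,0]
    - [15,0,0,0,0,0,0]
    - [15,0,0,0,0,0,0]
    - [15,0,0,0,0,0,0]
    - [15,0,0,0,0,0,0]
    - [15,0,0,0,0,0,0]
    - [15,0,0,0,0,0,0]
  newtons: 20

```text
time: 19.18
tcp_pos: [0.5682, 0.094, 0.0524]
eef_rot: [[-0.983, 0.183, 0.001], [0.183, 0.983, 0.0], [-0.001, 0.0, -1.0]]
ft_force: [-0.3, 1.8, 5.1]
grip_width: 0.303
grip_force: 17.1
```

The opening reads 28 mm and there's a vertical force, so the tips are on the tapered shoulder. I'll open, go up 10 mm and grip the cap only.

>>> arm_command:
  series:
    - [40,0,0,0,0,0,0]
    - [50,0,0,0,0,0,0]
    - [50,0,0,-0.2,0,0,0]
    - [50,0,0,-0.2,0,0,0]
    - [50,0,0,0,0,0,0]
    - [50,0,0,0,0,0,0]

```text
time: 19.92
tcp_pos: [0.5678, 0.0938, 0.062]
eef_rot: [[-0.983, 0.183, 0.0], [0.183, 0.983, -0.0], [-0.0, 0.0, -1.0]]
ft_force: [-0.3, -0.8, -0.0]
grip_width: 0.499
grip_force: 0.0
```

```bash
python3 - <<'E'
from h import *
x,y=cap(.079,.567,.095); go(x,y,.062,79.4)
E
```

```text
cap 566.3756103515625 94.82328033447266 r 13.172231674194336 rgb [172. 177. 165.]
az units 0.01 (j6 -75) then dx 0.06 dy 0.03 dz -0.01 | tcp [0.5677 0.0938 0.0618] tilt [-0. -0.] grip 0.5 0.0 t 19.975
```

>>> arm_command:
  series:
    - [50,0.04,0.03,0,0,0,0]
    - [38,0,0,0,0,0,0]
    - [32,0,0,0,0,0,0]
    - [15,0,0,0,0,0,0]
    - [15,0,0,0,0,0,0]
    - [15,0,0,0,0,0,0]
    - [15,0,0,0,0,0,0]
    - [15,0,0,0,0,0,0]

```text
time: 20.98
tcp_pos: [0.5669, 0.0947, 0.0618]
eef_rot: [[-0.983, 0.183, -0.0], [0.183, 0.983, -0.0], [0.0, -0.0, -1.0]]
ft_force: [1.1, -0.3, -0.2]
grip_width: 0.265
grip_force: 20.0
```

>>> arm_command:
  series:
    - [15,0,0,-0.3,0,0,0]
    - [15,0,0,-0.7,0,0,0]
    - [15,0,0,-1,0,0,0]
    - [15,0,0,-1,0,0,0]
    - [15,0,0,-1,0,0,0]
    - [15,0,0,-0.8,0,0,0]
    - [15,0,0,-0.2,0,0,0]
    - [15,0,0,0,0,0,0]

```text
time: 21.98
tcp_pos: [0.5669, 0.0948, 0.1869]
eef_rot: [[-0.983, 0.183, 0.0], [0.183, 0.983, 0.0], [-0.0, 0.0, -1.0]]
ft_force: [-1.0, 0.3, -0.7]
grip_width: 0.26
grip_force: 20.0
```

```bash
python3 - <<'E'
from h import *
go(.4061,-.3272,.187,79.4)
E
```

```text
az units 0.01 (j6 -75) then dx 3.22 dy -17.77 dz -0.00 | tcp [0.5669 0.0948 0.1869] tilt [0.0002 0.    ] grip 0.26 20.0 t 21.975
```

>>> arm_command:
  series:
    - [15,0.1,-0.5,0,0,0,0]
    - [15,0.17,-0.96,0,0,0,0]
    - [15,0.17,-0.96,0,0,0,0]
    - [15,0.17,-0.96,0,0,0,0]
    - [15,0.17,-0.96,0,0,0,0]
    - [15,0.17,-0.96,0,0,0,0]
    - [15,0.17,-0.96,0,0,0,0]
    - [15,0.17,-0.96,0,0,0,0]
    - [15,0.17,-0.96,0,0,0,0]
    - [15,0.17,-0.96,0,0,0,0]
    - [15,0.17,-0.96,0,0,0,0]
    - [15,0.17,-0.96,0,0,0,0]
    - [15,0.17,-0.96,0,0,0,0]
    - [15,0.17,-0.96,0,0,0,0]
    - [15,0.17,-0.96,0,0,0,0]
    - [15,0.17,-0.96,0,0,0,0]
    - [15,0.17,-0.96,0,0,0,0]
    - [15,0.17,-0.96,0,0,0,0]
    - [15,0.23,-0.95,0,0,0,0]
    - [15,0,0,0,0,0,0]

```text
time: 24.48
tcp_pos: [0.4047, -0.3282, 0.1857]
eef_rot: [[-0.983, 0.186, -0.002], [0.186, 0.983, 0.001], [0.002, 0.001, -1.0]]
ft_force: [-0.2, -0.7, -1.9]
grip_width: 0.267
grip_force: 20.0
```

>>> arm_command:
  series:
    - [15,0,0,0.3,0,0,0]
    - [15,0,0,0.7,0,0,0]
    - [15,0,0,0.7,0,0,0]
    - [15,0,0,0.3,0,0,0]
    - [15,0,0,0,0,0,0]
    - [15,0,0,0,0,0,0]

```text
time: 25.22
tcp_pos: [0.4067, -0.3275, 0.1374]
eef_rot: [[-0.983, 0.183, 0.001], [0.183, 0.983, -0.001], [-0.001, -0.001, -1.0]]
ft_force: [-0.4, -0.9, -0.8]
grip_width: 0.26
grip_force: 20.0
```

```bash
python3 - <<'E'
from h import *
go(.4061,-.3272,.080,79.4)
f=ctrl.grab_frame("wrist"); cv2.imwrite("pics/w4.png",f["color"][...,::-1])
E
```

```text
az units 0.01 (j6 -124) then dx 0.03 dy 0.01 dz 2.30 | tcp [ 0.4067 -0.3275  0.1374] tilt [ 0.0006 -0.0006] grip 0.26 20.0 t 25.225
```

View pics/w4.png

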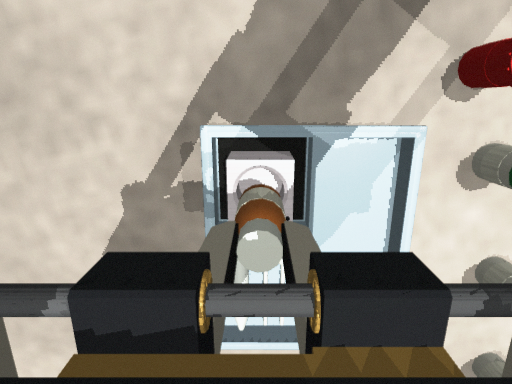

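The bottle hangs upright at (260,215) in line with the well at (260,180). I'll lower it.

>>> arm_command:
  series:
    - [15,0.02,0.01,0.4,0,0,0]
    - [15,0,0,0.4,0,0,0]
    - [15,0,0,0.4,0,0,0]
    - [15,0,0,0.4,0,0,0]
    - [15,0,0,0.3,0,0,0]
    - [15,0,0,0.2,0,0,0]
    - [15,0,0,0.1,0,0,0]
    - [15,0,0,0,0,0,0]
    - [15,0,0,0,0,0,0]

```text
time: 26.4
tcp_pos: [0.4062, -0.3271, 0.0823]
eef_rot: [[-0.983, 0.183, 0.0], [0.183, 0.983, -0.0], [-0.001, -0.0, -1.0]]
ft_force: [-0.6, 0.7, -1.6]
grip_width: 0.262
grip_force: 20.0
```

>>> arm_command:
  series:
    - [15,0,0,0.06,0,0,0]
    - [15,0,0,0.03,0,0,0]
    - [15,0,0,0,0,0,0]
    - [15,0,0,0,0,0,0]

```text
time: 26.9
tcp_pos: [0.406, -0.3269, 0.0796]
eef_rot: [[-0.983, 0.183, -0.0], [0.183, 0.983, 0.0], [0.0, 0.0, -1.0]]
ft_force: [-0.2, 0.2, 0.2]
grip_width: 0.266
grip_force: 20.0
```

>>> arm_command:
  series:
    - [15,0,0,0.03,0,0,0]
    - [15,0,0,0,0,0,0]
    - [32,0,0,0,0,0,0]
    - [40,0,0,0,0,0,0]
    - [55,0,0,0,0,0,0]
    - [55,0,0,0,0,0,0]
    - [55,0,0,-0.3,0,0,0]
    - [55,0,0,-0.7,0,0,0]
    - [60,0,0,-1,0,0,0]
    - [60,0,0,-1,0,0,0]
    - [60,0,0,-0.4,0,0,0]
    - [60,0,0,0,0,0,0]
    - [60,0,0,0,0,0,0]

```text
time: 28.52
tcp_pos: [0.4055, -0.3265, 0.1629]
eef_rot: [[-0.983, 0.183, -0.001], [0.183, 0.983, 0.001], [0.001, 0.001, -1.0]]
ft_force: [0.4, 0.8, 0.2]
grip_width: 0.6
grip_force: 0.0
```

```bash
python3 - <<'E'
from h import *
x,y=cap(.096,.405,-.327)
go(.431,-.104,.165,79.4)
f=ctrl.grab_frame("wrist"); cv2.imwrite("pics/w5.png",f["color"][...,::-1])
E
```

```text
cap 405.84912109375 -327.08404541015625 r 12.802064895629883 rgb [164. 168. 156.]
az units 0.01 (j6 -124) then dx 0.63 dy 8.93 dz -0.09 | tcp [ 0.4054 -0.3264  0.1627] tilt [-0.0014  0.0013] grip 0.598 0.0 t 28.575
```

View pics/w5.png

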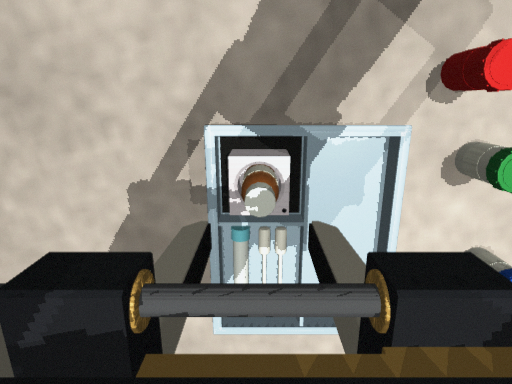

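The bottle stands in the well (258,190), within 1 mm of the block's middle. Next is the green pot nearest the tray.

>>> arm_command:
  series:
    - [75,0.03,0.5,0,0,0,0]
    - [75,0.06,0.84,0,0,0,0]
    - [75,0.06,0.84,0,0,0,0]
    - [75,0.06,0.84,0,0,0,0]
    - [75,0.06,0.84,0,0,0,0]
    - [75,0.06,0.84,0,0,0,0]
    - [75,0.06,0.84,0,0,0,0]
    - [75,0.06,0.84,0,0,0,0]
    - [75,0.06,0.84,0,0,0,0]
    - [75,0.06,0.84,0,0,0,0]
    - [75,0.06,0.84,0.4,0,0,0]
    - [75,0,0,0.4,0,0,0]
    - [75,0,0,0,0,0,0]
    - [75,0,0,0,0,0,0]

```text
time: 30.38
tcp_pos: [0.4312, -0.1057, 0.1441]
eef_rot: [[-0.983, 0.184, 0.0], [0.184, 0.983, -0.0], [-0.0, -0.0, -1.0]]
ft_force: [0.3, -0.7, 0.3]
grip_width: 0.753
grip_force: 0.0
```

```bash
python3 - <<'E'
from h import *
x,y=cap(.065,.432,-.104); go(x,y,.040,79.4)
E
```

```text
cap 429.3879699707031 -103.92084503173828 r 20.284082412719727 rgb [27. 79. 37.]
az units 0.00 (j6 -100) then dx 0.09 dy 0.06 dz 4.17 | tcp [ 0.4313 -0.1058  0.1442] tilt [ 0.0004 -0.0003] grip 0.752 0.0 t 30.425
```

>>> arm_command:
  series:
    - [75,0.06,0.06,0.5,0,0,0]
    - [75,0,0,0.8,0,0,0]
    - [75,0,0,0.9,0,0,0]
    - [75,0,0,0.9,0,0,0]
    - [75,0,0,0.7,0,0,0]
    - [75,0,0,0.37,0,0,0]
    - [75,0,0,0,0,0,0]
    - [60,0,0,0,0,0,0]
    - [48,0,0,0,0,0,0]
    - [30,0,0,0,0,0,0]
    - [30,0,0,0,0,0,0]
    - [30,0,0,0,0,0,0]
    - [30,0,0,0,0,0,0]
    - [30,0,0,0,0,0,0]
  newtons: 20

```text
time: 32.17
tcp_pos: [0.4304, -0.1036, 0.04]
eef_rot: [[-0.983, 0.183, 0.001], [0.183, 0.983, -0.0], [-0.001, -0.0, -1.0]]
ft_force: [-0.1, 0.5, 4.2]
grip_width: 0.417
grip_force: 20.0
```

>>> arm_command:
  series:
    - [30,0,0,-0.3,0,0,0]
    - [30,0,0,-0.7,0,0,0]
    - [30,0,0,-1,0,0,0]
    - [30,0,0,-1,0,0,0]
    - [30,0,0,-1,0,0,0]
    - [30,0,0,-0.4,0,0,0]
    - [30,0,0,0,0,0,0]

```text
time: 33.05
tcp_pos: [0.4303, -0.1036, 0.1499]
eef_rot: [[-0.983, 0.183, 0.001], [0.183, 0.983, -0.0], [-0.001, -0.0, -1.0]]
ft_force: [-0.6, -0.2, -0.9]
grip_width: 0.413
grip_force: 20.0
```

```bash
python3 - <<'E'
from h import *
go(.4212,-.2378,.046,79.4)
E
```

```text
az units 0.01 (j6 -100) then dx -0.63 dy -5.34 dz 4.16 | tcp [ 0.4303 -0.1036  0.1499] tilt [ 0.0009 -0.0003] grip 0.413 20.0 t 33.05
```

>>> arm_command:
  series:
    - [30,-0.06,-0.44,0,0,0,0]
    - [30,-0.1,-0.9,0,0,0,0]
    - [30,-0.1,-0.9,0,0,0,0]
    - [30,-0.1,-0.9,0,0,0,0]
    - [30,-0.1,-0.9,0,0,0,0]
    - [30,-0.1,-0.8,0,0,0,0]
    - [30,-0.07,-0.5,0,0,0,0]
    - [30,0,0,0.4,0,0,0]
    - [30,0,0,0.8,0,0,0]
    - [30,0,0,0.9,0,0,0]
    - [30,0,0,0.8,0,0,0]
    - [30,0,0,0.6,0,0,0]
    - [30,0,0,0.4,0,0,0]
    - [30,0,0,0.2,0,0,0]
    - [30,0,0,0.06,0,0,0]
    - [30,0,0,0,0,0,0]
    - [30,0,0,0,0,0,0]

```text
time: 35.17
tcp_pos: [0.4214, -0.238, 0.0462]
eef_rot: [[-0.983, 0.183, 0.001], [0.183, 0.983, -0.001], [-0.001, -0.0, -1.0]]
ft_force: [0.5, -0.3, -0.6]
grip_width: 0.413
grip_force: 20.0
```

>>> arm_command:
  series:
    - [30,0,0,0.05,0,0,0]
    - [30,0,0,0.03,0,0,0]
    - [30,0,0,0,0,0,0]
    - [45,0,0,0,0,0,0]
    - [55,0,0,0,0,0,0]
    - [65,0,0,0,0,0,0]
    - [65,0,0,0,0,0,0]
    - [65,0,0,-0.3,0,0,0]
    - [65,0,0,-0.7,0,0,0]
    - [75,0,0,-1,0,0,0]
    - [75,0,0,-1,0,0,0]
    - [75,0,0,-1,0,0,0]
    - [75,0,0,0,0,0,0]

```text
time: 36.8
tcp_pos: [0.4229, -0.2389, 0.1473]
eef_rot: [[-0.983, 0.183, 0.005], [0.183, 0.983, -0.004], [-0.006, -0.003, -1.0]]
ft_force: [-0.3, -0.7, 0.0]
grip_width: 0.751
grip_force: 0.0
```

```bash
python3 - <<'E'
from h import *
cap(.069,.421,-.238); go(.677,-.104,.145,79.4)
E
```

```text
cap 420.40386962890625 -237.8924102783203 r 20.294681549072266 rgb [28. 80. 39.]
az units 0.01 (j6 -115) then dx -9.04 dy 7.16 dz 0.02 | tcp [ 0.422  -0.2383  0.1454] tilt [ 0.0028 -0.002 ] grip 0.752 0.0 t 36.85
```

>>> arm_command:
  series:
    - [75,-0.44,0.36,0,0,0,0]
    - [75,-0.86,0.68,0,0,0,0]
    - [75,-0.86,0.68,0,0,0,0]
    - [75,-0.86,0.68,0,0,0,0]
    - [75,-0.86,0.68,0,0,0,0]
    - [75,-0.86,0.68,0,0,0,0]
    - [75,-0.86,0.68,0,0,0,0]
    - [75,-0.86,0.68,0,0,0,0]
    - [75,-0.86,0.68,0,0,0,0]
    - [75,-0.86,0.68,0,0,0,0]
    - [75,-0.86,0.68,0,0,0,0]
    - [75,0,0,0,0,0,0]
    - [75,0,0,0,0,0,0]

```text
time: 38.48
tcp_pos: [0.6752, -0.1026, 0.1421]
eef_rot: [[-0.983, 0.183, -0.002], [0.183, 0.983, 0.0], [0.002, -0.0, -1.0]]
ft_force: [-0.4, 0.5, -0.1]
grip_width: 0.751
grip_force: 0.0
```

```bash
python3 - <<'E'
from h import *
x,y=cap(.065,.677,-.104); go(x,y,.040,79.4)
E
```

```text
cap 679.1182861328125 -104.39203643798828 r 20.43807029724121 rgb [25. 73. 35.]
az units 0.01 (j6 -92) then dx -0.16 dy -0.03 dz 4.10 | tcp [ 0.6752 -0.103   0.1426] tilt [-0.0018  0.0002] grip 0.75 0.0 t 38.525
```

>>> arm_command:
  series:
    - [75,-0.1,-0.03,0.5,0,0,0]
    - [75,0,0,0.8,0,0,0]
    - [75,0,0,0.9,0,0,0]
    - [75,0,0,0.9,0,0,0]
    - [75,0,0,0.7,0,0,0]
    - [75,0,0,0.35,0,0,0]
    - [75,0,0,0,0,0,0]
    - [60,0,0,0,0,0,0]
    - [48,0,0,0,0,0,0]
    - [30,0,0,0,0,0,0]
    - [30,0,0,0,0,0,0]
    - [30,0,0,0,0,0,0]
    - [30,0,0,0,0,0,0]
    - [30,0,0,0,0,0,0]

```text
time: 40.28
tcp_pos: [0.6787, -0.1043, 0.0403]
eef_rot: [[-0.983, 0.183, 0.001], [0.183, 0.983, -0.0], [-0.001, -0.0, -1.0]]
ft_force: [0.3, 0.7, 4.8]
grip_width: 0.413
grip_force: 20.0
```

>>> arm_command:
  series:
    - [30,0,0,-0.3,0,0,0]
    - [30,0,0,-0.7,0,0,0]
    - [30,0,0,-1,0,0,0]
    - [30,0,0,-1,0,0,0]
    - [30,0,0,-1,0,0,0]
    - [30,0,0,-0.4,0,0,0]
    - [30,0,0,0,0,0,0]

```text
time: 41.15
tcp_pos: [0.6789, -0.1044, 0.1511]
eef_rot: [[-0.983, 0.183, 0.002], [0.183, 0.983, -0.0], [-0.002, -0.0, -1.0]]
ft_force: [0.3, 0.4, 0.4]
grip_width: 0.413
grip_force: 20.0
```

```bash
python3 - <<'E'
from h import *
go(.549,-.2618,.046,79.4)
E
```

```text
az units 0.01 (j6 -92) then dx 3.95 dy -7.14 dz 4.21 | tcp [ 0.6789 -0.1044  0.1511] tilt [ 0.0019 -0.0004] grip 0.413 20.0 t 41.15
```

>>> arm_command:
  series:
    - [30,0.35,-0.58,0,0,0,0]
    - [30,0.45,-0.82,0,0,0,0]
    - [30,0.45,-0.82,0,0,0,0]
    - [30,0.45,-0.82,0,0,0,0]
    - [30,0.45,-0.82,0,0,0,0]
    - [30,0.45,-0.82,0,0,0,0]
    - [30,0.45,-0.82,0,0,0,0]
    - [30,0.45,-0.82,0,0,0,0]
    - [30,0.45,-0.82,0,0,0,0]
    - [30,0,0,0,0,0,0]
    - [30,0,0,0.5,0,0,0]
    - [30,0,0,0.8,0,0,0]
    - [30,0,0,0.9,0,0,0]
    - [30,0,0,0.8,0,0,0]
    - [30,0,0,0.6,0,0,0]
    - [30,0,0,0.4,0,0,0]
    - [30,0,0,0.2,0,0,0]
    - [30,0,0,0,0,0,0]
    - [30,0,0,0,0,0,0]

```text
time: 43.52
tcp_pos: [0.549, -0.262, 0.0456]
eef_rot: [[-0.983, 0.183, 0.001], [0.183, 0.983, -0.001], [-0.001, -0.0, -1.0]]
ft_force: [-0.6, 0.3, -0.8]
grip_width: 0.414
grip_force: 20.0
```

>>> arm_command:
  series:
    - [30,0,0,0.04,0,0,0]
    - [30,0,0,0.02,0,0,0]
    - [30,0,0,0,0,0,0]
    - [45,0,0,0,0,0,0]
    - [55,0,0,0,0,0,0]
    - [65,0,0,0,0,0,0]
    - [65,0,0,0,0,0,0]
    - [65,0,0,-0.3,0,0,0]
    - [65,0,0,-0.7,0,0,0]
    - [75,0,0,-1,0,0,0]
    - [75,0,0,-1,0,0,0]
    - [75,0,0,-1,0,0,0]
    - [75,0,0,0,0,0,0]

```text
time: 45.15
tcp_pos: [0.5506, -0.2629, 0.1476]
eef_rot: [[-0.983, 0.183, 0.006], [0.183, 0.983, -0.003], [-0.006, -0.002, -1.0]]
ft_force: [1.3, -0.2, -0.1]
grip_width: 0.748
grip_force: 0.0
```

```bash
python3 - <<'E'
from h import *
cap(.069,.549,-.262); go(.4305,.092,.145,79.4)
E
```

```text
cap 549.35107421875 -261.93341064453125 r 20.51384162902832 rgb [25. 74. 35.]
az units 0.01 (j6 -110) then dx 7.29 dy 13.05 dz 0.01 | tcp [ 0.5496 -0.2623  0.1454] tilt [ 0.0031 -0.0018] grip 0.751 0.0 t 45.2
```

>>> arm_command:
  series:
    - [75,0.29,0.53,0,0,0,0]
    - [75,0.5,0.89,0,0,0,0]
    - [75,0.5,0.89,0,0,0,0]
    - [75,0.5,0.89,0,0,0,0]
    - [75,0.5,0.89,0,0,0,0]
    - [75,0.5,0.89,0,0,0,0]
    - [75,0.5,0.89,0,0,0,0]
    - [75,0.5,0.89,0,0,0,0]
    - [75,0.5,0.89,0,0,0,0]
    - [75,0.5,0.89,0,0,0,0]
    - [75,0.5,0.89,0,0,0,0]
    - [75,0.5,0.89,0,0,0,0]
    - [75,0.5,0.9,0,0,0,0]
    - [75,0.5,0.9,0,0,0,0]
    - [75,0.5,0.9,0,0,0,0]
    - [75,0,0,0,0,0,0]
    - [75,0,0,0,0,0,0]

```text
time: 47.32
tcp_pos: [0.4284, 0.0915, 0.1426]
eef_rot: [[-0.983, 0.182, -0.001], [0.182, 0.983, -0.0], [0.001, -0.001, -1.0]]
ft_force: [0.1, -1.0, 0.1]
grip_width: 0.75
grip_force: 0.0
```

```bash
python3 - <<'E'
from h import *
x,y=cap(.065,.4305,.092); go(x,y,.040,79.4)
E
```

```text
cap 430.5958557128906 93.68946075439453 r 20.425962448120117 rgb [32. 90. 44.]
az units 0.01 (j6 -74) then dx -0.06 dy 0.11 dz 4.11 | tcp [0.4286 0.0913 0.1428] tilt [-0.0009 -0.0004] grip 0.748 0.0 t 47.375
```

>>> arm_command:
  series:
    - [75,-0.06,0.1,0.5,0,0,0]
    - [75,0,0,0.8,0,0,0]
    - [75,0,0,0.9,0,0,0]
    - [75,0,0,0.9,0,0,0]
    - [75,0,0,0.7,0,0,0]
    - [75,0,0,0.33,0,0,0]
    - [75,0,0,0,0,0,0]
    - [60,0,0,0,0,0,0]
    - [48,0,0,0,0,0,0]
    - [30,0,0,0,0,0,0]
    - [30,0,0,0,0,0,0]
    - [30,0,0,0,0,0,0]
    - [30,0,0,0,0,0,0]
    - [30,0,0,0,0,0,0]

```text
time: 49.12
tcp_pos: [0.4313, 0.094, 0.0405]
eef_rot: [[-0.983, 0.183, 0.001], [0.183, 0.983, 0.0], [-0.001, 0.0, -1.0]]
ft_force: [-0.9, -0.3, 3.6]
grip_width: 0.41
grip_force: 20.0
```

>>> arm_command:
  series:
    - [30,0,0,-0.3,0,0,0]
    - [30,0,0,-0.7,0,0,0]
    - [30,0,0,-1,0,0,0]
    - [30,0,0,-1,0,0,0]
    - [30,0,0,-1,0,0,0]
    - [30,0,0,-0.5,0,0,0]
    - [30,0,0,0,0,0,0]

```text
time: 50.0
tcp_pos: [0.4314, 0.0939, 0.1533]
eef_rot: [[-0.983, 0.183, 0.001], [0.183, 0.983, 0.0], [-0.001, 0.0, -1.0]]
ft_force: [-0.2, 0.6, -1.1]
grip_width: 0.413
grip_force: 20.0
```

```bash
python3 - <<'E'
from h import *
go(.4851,-.2498,.046,79.4)
E
```

```text
az units 0.01 (j6 -74) then dx -4.64 dy -13.12 dz 4.29 | tcp [0.4314 0.0939 0.1533] tilt [0.0015 0.0001] grip 0.413 20.0 t 50.0
```

>>> arm_command:
  series:
    - [30,-0.16,-0.52,0,0,0,0]
    - [30,-0.32,-0.9,0,0,0,0]
    - [30,-0.32,-0.9,0,0,0,0]
    - [30,-0.32,-0.9,0,0,0,0]
    - [30,-0.32,-0.9,0,0,0,0]
    - [30,-0.32,-0.9,0,0,0,0]
    - [30,-0.32,-0.9,0,0,0,0]
    - [30,-0.32,-0.9,0,0,0,0]
    - [30,-0.32,-0.9,0,0,0,0]
    - [30,-0.32,-0.9,0,0,0,0]
    - [30,-0.32,-0.9,0,0,0,0]
    - [30,-0.32,-0.9,0,0,0,0]
    - [30,-0.32,-0.9,0,0,0,0]
    - [30,-0.32,-0.9,0,0,0,0]
    - [30,-0.32,-0.9,0,0,0,0]
    - [30,0,0,0,0,0,0]
    - [30,0,0,0,0,0,0]

```text
time: 52.12
tcp_pos: [0.4844, -0.2496, 0.152]
eef_rot: [[-0.983, 0.184, -0.001], [0.184, 0.983, 0.001], [0.001, 0.001, -1.0]]
ft_force: [-1.0, -0.0, -0.3]
grip_width: 0.411
grip_force: 20.0
```

```bash
python3 - <<'E'
from h import *
go(.4851,-.2498,.046,79.4)
f=ctrl.grab_frame("wrist"); cv2.imwrite("pics/w6.png",f["color"][...,::-1])
E
```

```text
az units 0.00 (j6 -112) then dx -0.03 dy -0.00 dz 4.24 | tcp [ 0.4844 -0.2496  0.152 ] tilt [-0.001  0.001] grip 0.411 20.0 t 52.125
```

View pics/w6.png

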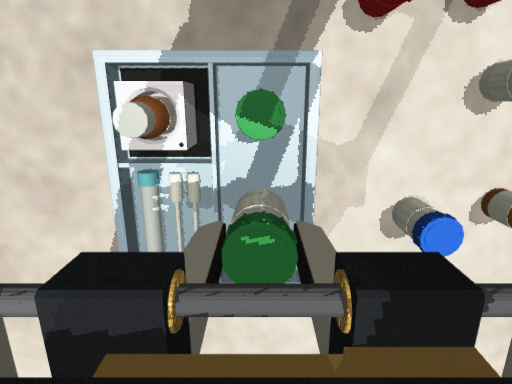

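The held pot (260,240) is centred over the long bay, with the first pot at (261,115) and the bottle upright in its block. I'll lower and release it.

>>> arm_command:
  series:
    - [30,0,0,0.5,0,0,0]
    - [30,0,0,0.8,0,0,0]
    - [30,0,0,0.9,0,0,0]
    - [30,0,0,0.8,0,0,0]
    - [30,0,0,0.6,0,0,0]
    - [30,0,0,0.4,0,0,0]
    - [30,0,0,0.2,0,0,0]
    - [30,0,0,0.04,0,0,0]
    - [30,0,0,0,0,0,0]
    - [30,0,0,0,0,0,0]

```text
time: 53.42
tcp_pos: [0.4854, -0.2501, 0.0473]
eef_rot: [[-0.983, 0.183, 0.001], [0.183, 0.983, -0.001], [-0.001, -0.0, -1.0]]
ft_force: [-0.3, 0.5, -0.0]
grip_width: 0.417
grip_force: 20.0
```

>>> arm_command:
  series:
    - [30,0,0,0.04,0,0,0]
    - [30,0,0,0.02,0,0,0]
    - [30,0,0,0,0,0,0]
    - [45,0,0,0,0,0,0]
    - [55,0,0,0,0,0,0]
    - [65,0,0,0,0,0,0]
    - [65,0,0,0,0,0,0]
    - [65,0,0,-0.3,0,0,0]
    - [65,0,0,-0.7,0,0,0]
    - [75,0,0,-1,0,0,0]
    - [75,0,0,-1,0,0,0]
    - [75,0,0,-1,0,0,0]
    - [75,0,0,-1,0,0,0]
    - [75,0,0,0,0,0,0]

```text
time: 55.18
tcp_pos: [0.4867, -0.2509, 0.174]
eef_rot: [[-0.983, 0.183, 0.005], [0.183, 0.983, -0.003], [-0.006, -0.002, -1.0]]
ft_force: [0.5, -0.7, -0.5]
grip_width: 0.748
grip_force: 0.0
```

>>> arm_command:
  series:
    - [75,0,0.5,-0.3,0,0,0]
    - [75,0,0.9,-0.5,0,0,0]
    - [75,0,0.9,-0.3,0,0,0]
    - [75,0,0.9,0,0,0,0]
    - [75,0,0.9,0,0,0,0]
    - [75,0,0.9,0,0,0,0]
    - [75,0,0.9,0,0,0,0]
    - [75,0,0.9,0,0,0,0]
    - [75,0,0.9,0,0,0,0]
    - [75,0,0.9,0,0,0,0]
    - [75,0,0.9,0,0,0,0]
    - [75,0,0.9,0,0,0,0]
    - [75,0,0.9,0,0,0,0]
    - [75,0,0.9,0,0,0,0]
    - [75,0,0.9,0,0,0,0]
    - [75,0,0.9,0,0,0,0]
    - [75,0,0.9,0,0,0,0]
    - [75,0,0,0,0,0,0]
    - [75,0,0,0,0,0,0]

```text
time: 57.55
tcp_pos: [0.5524, 0.1163, 0.1969]
eef_rot: [[-0.983, 0.183, -0.001], [0.183, 0.983, -0.0], [0.001, -0.001, -1.0]]
ft_force: [-0.3, 0.3, 0.0]
grip_width: 0.748
grip_force: 0.0
```

```bash
python3 - <<'E'
from h import *
for n in("top","scene"):
    f=ctrl.grab_frame(n); cv2.imwrite(f"pics/{n}9.png",cv2.resize(f["color"][...,::-1],(800,600),interpolation=cv2.INTER_CUBIC))
E
```

```text
(no output)
```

View pics/top9.png

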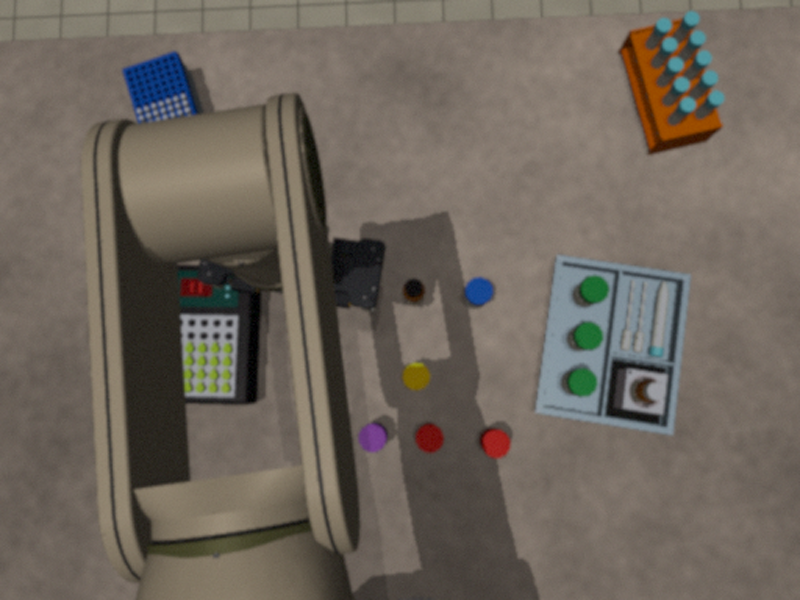

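View pics/scene9.png

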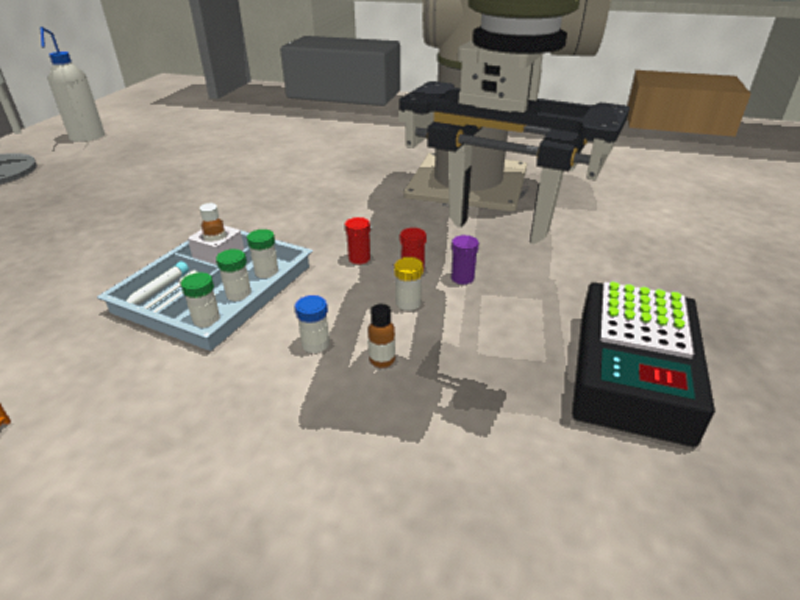

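The three green pots stand in the long bay, at (593,290), (587,336) and (581,381) in the top view. The bottle is upright in the block, and the look-alikes haven't moved: blue (479,291), yellow (416,376), black (414,290). I'm handing the job in.

```bash
python3 -c "
from bench import ctrl
print(ctrl.finish_job())"
```

```text
the job is handed in; nothing more can be done
None
```

I packed the tray and handed the job in at about 58 s; the hand-in gave no verdict. In the last pictures the block is flat in the square bay with the white-capped bottle upright in its well, the three green pots stand upright in the long bay, and the three look-alikes have not moved.

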